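# Go / no-go check of an eccentric bush

### The job

Check the bore of the eccentric bush in the vice with the thicker of the two plug gauges: gently slide its long go end in all the way, until the handle's shoulder meets the bush, then draw it out and press its short no-go end squarely into the mouth of the same bore, from either side, with about 10 N for a good second, to confirm that it is refused. Never force the gauge, and finish by laying it back, either way round, in its own place on the wooden rest, leaving the thin gauge and everything else where it was.

Things in the scene. Friction and masses are not known exactly. Their poses are not given: they have to be found in the camera images.
- vice: Small grey bench vice, fixed, foot 90 x 130 x 30 mm, jaws (80 mm wide along its x) up to 60 mm high; origin at the centre of its foot on the bench, z up. Holds an aluminium block 60 mm wide (x) and 36 mm thick (y: faces at y = -18 and +18 mm), top at 124 mm, with a round brass bush let in flush; neither moves.
- vice_mid (a point): Centre of the round brass bush (44 mm across), 95 mm above the bench, halfway through the block. The bush is eccentric: its one round bore, 21.5 mm across, right through along the vice's y and open on both faces, has its axis 5 mm off this point, sideways, above or below, in any direction (the bush was set at any angle and no pose tells which): find it by feel or sight.
- gauge: Thicker steel double-ended plug gauge, loose, about 0.25 kg, 114 mm long along its x, origin on its axis at mid-handle. Eight-sided handle 64 mm long, 26 mm across flats (facing +-y, +-z). Go end (+x): 32 mm long, 20 mm diameter. No-go end (-x): 18 mm long, 24 mm diameter. Starts level on the rest, axis 58 mm above the bench.
- gauge_go_tip (a point): Centre of the go end's front face, 64 mm from the gauge's origin along +x; its nose tapers over the last 3.5 mm to 17 mm diameter.
- gauge_go_shoulder (a point): Centre of the handle's end face at the root of the go end, 32 mm from the gauge's origin along +x; it meets the bush's face when the go end is home.
- gauge_nogo_tip (a point): Centre of the no-go end's front face, 50 mm from the gauge's origin along -x. The last 4 mm are a cone from 24 down to 18 mm diameter, so its nose enters the bore 2 to 3 mm and is then refused.
- rest: Fixed wooden gauge rest, 100 (x) x 170 (y) mm, base 12 mm thick; origin under its centre on the bench. Two cross walls 8 mm thick at x = -26 and +26 mm, 45 mm high, carry the handles; between them is room for fingers. Two places, at y = -45 and +45 mm, each between cheeks 36 mm apart and 57 mm high; a gauge lies along the rest's x in each.
- thin_gauge: The thinner plug gauge in the other place of the rest: 114 mm long, handle 20 mm across flats, ends 12 and 15 mm; origin at the middle of its handle, 55 mm above the bench. Not to be used.
- cutters: Side cutters with red and yellow handles, 165 mm long; bystander, origin at the pivot.
- strippers: Wire strippers with black handles, 165 mm long; bystander, origin at the pivot.
- battery_holder: Black battery holder, 65 x 35 x 18 mm; bystander, origin under its centre.
- pine_block: Small pine board, 110 x 70 x 20 mm; bystander, origin under its centre.
- pen: White and blue pen, 140 mm long; bystander.
- solder_reel: Reel of solder standing flat, 60 mm across, 40 mm high; bystander.
Mind the look-alikes: they are no part of the job. What is shaped like the gauge but pink or yellow is not meant.

How it is judged (in metres and radians):
On the way, in this order (a step that is already met when the one before it is completed fails the run):
1. the go end is fully home in the bore: the handle's shoulder at the bush's face (((y of gauge_go_shoulder in the frame of vice between -0.0225 and -0.014 m and y of gauge_go_tip in the frame of vice between 0.009 and 0.022 m and x of gauge_go_tip in the frame of vice between -0.009 and 0.009 m and z of gauge_go_tip in the frame of vice between 0.086 and 0.104 m) or (y of gauge_go_shoulder in the frame of vice between 0.014 and 0.0225 m and y of gauge_go_tip in the frame of vice between -0.022 and -0.009 m and x of gauge_go_tip in the frame of vice between -0.009 and 0.009 m and z of gauge_go_tip in the frame of vice between 0.086 and 0.104 m))), for 0.2 s.
2. the no-go end is pressed into a mouth of the bore with more than 4 N, in line with it, its nose 1.2 to 9 mm inside the face, and refused (((y of gauge_nogo_tip in the frame of vice between 0.009 and 0.0168 m and y of gauge in the frame of vice between 0.05 and 0.08 m and x of gauge_nogo_tip in the frame of vice between -0.009 and 0.009 m and z of gauge_nogo_tip in the frame of vice between 0.086 and 0.104 m and contact force between gauge and vice above 4 N and angle between the x axis of gauge and the y axis of vice, either way round below 0.12 rad) or (y of gauge_nogo_tip in the frame of vice between -0.0168 and -0.009 m and y of gauge in the frame of vice between -0.08 and -0.05 m and x of gauge_nogo_tip in the frame of vice between -0.009 and 0.009 m and z of gauge_nogo_tip in the frame of vice between 0.086 and 0.104 m and contact force between gauge and vice above 4 N and angle between the x axis of gauge and the y axis of vice, either way round below 0.12 rad))), for 0.5 s.
At the end, for the whole second after the job is handed in: The thick gauge lies at rest and released in its place on the rest, either way round: level, between the cheeks (within 8 mm of the place's middle line), on both walls (within 13 mm lengthwise); the thin gauge is within 10 mm of where it was (((y of gauge in the frame of rest between -0.053 and -0.037 m and y of gauge_go_tip in the frame of rest between -0.053 and -0.037 m) or (y of gauge in the frame of rest between 0.037 and 0.053 m and y of gauge_go_tip in the frame of rest between 0.037 and 0.053 m)) and x of gauge in the frame of rest between -0.013 and 0.013 m and z of gauge in the frame of rest between 0.0555 and 0.0605 m and angle between the x axis of gauge and the x axis of rest, either way round below 0.15 rad and contact force between gauge and rest above 0.5 N and linear speed of gauge below 0.02 m/s and distance of thin_gauge from where it was at the start of the episode below 0.01 m); the robot touches nothing.
It fails at once if the gauge is pressed on the bush, block or vice with more than 30 N (contact force between gauge and vice above 30 N).
It fails at once if the gauge is laid or dropped on the bench or falls below the rest (height (world z) of gauge below 0.045 m).
It fails at once if the thin gauge is moved more than 20 mm (distance of thin_gauge from where it was at the start of the episode above 0.02 m).
It fails at once if a bystander is moved more than 20 mm (distance of any of cutters, strippers, battery_holder, pine_block, pen, solder_reel from where it was at the start of the episode above 0.02 m).
It also fails if it takes over 72 s, if anything falls off the work surface, if the arm or the gripper's body presses on something with over 40 N, if the wrist force passes 120 N, or if a joint passes its speed limit or range.

### The arm

A 6-joint arm with a two-finger parallel gripper is mounted at the origin on the work surface. World frame = base frame: x ahead of the robot, y to its left, z up, the work surface at z = 0. Lengths are in m, angles in degrees, forces in N, time in s.
With the tool pointing down it reaches from about 0.4 to 0.825 m from the base axis. Payload 7 kg.
Tool frame: the origin (TCP) lies midway between the tips of the shut fingers; the grasp point (between the pads) lies 19 mm behind it; z points along the fingers, y is the line along which they close (so a half turn about z gives the same grasp; the last joint's range is limited). The gripper opens to 88 mm and grips with 3 to 60 N. Pads are 19 mm wide; open, the fingers measure 130 mm over their backs; the gripper's body (78 mm by 193 mm) begins 47 mm behind the grasp point.
Start: joints at [16.507, 20.546, 0.682, 0, -70.136, -16.507], TCP at [0.675, -0, 0.227] pointing down, gripper open.
Joint ranges: [-176.03, 176.03], [-82.01, 121.73], [-58.28, 71.71], [-173.87, 95.51], [-174.79, -0.11], [-173.66, 173.66]. Speed limits (degrees/s): [136.94, 136.94, 172.46, 180, 180, 180].

### API

Orientations are given as [roll, pitch, yaw] about the fixed x, y, z axes, in that order (R = Rz(yaw) Ry(pitch) Rx(roll)).
In Python, from plant import ctrl gives the robot as it stands.
- The arm moves only by the tool step_arm, never from a script. Its argument "rows" is a list of rows, each a list of 3 entries, a list of its own where there are three numbers: the closure, from 0 (fully open) to 1 (shut), then the shift along the world's x, y, z in mm, then the turn, a rotation vector about the world's x, y, z in rad. A call has exactly 5 rows; each row is the pose to reach, as a shift and turn from the pose commanded when the call began; what a row does not reach only later rows make up. A row lasts 1/12 s, in which the tool goes at most 41.7 mm and 7.16 degrees, less where a joint would pass 70% of its speed; a pose out of reach is approached as far as the arm can. A call with a gripper value outside its range is refused whole. The fingers move at their own pace and stop on an object; the grip force is fixed at half the most. Time passes only in rows, so rows that repeat a pose let the fingers close, or fill a call up. It gives the time, the measured TCP pose, the force, the opening and the grip force at its end, in the units of the state.
- ctrl.get_obs(): the state, without advancing time (a new reading comes with each control period).
- ctrl.snapshot(name): name is "scene" or "side" or "wrist"; returns the picture (420x560x3 uint8, red, green, blue); there is no depth.
- ctrl.camera_model(name): a dict with "intrinsics" (3x3 intrinsics, pixels), "R" (3x3) and "t" (3): a world point X has camera coordinates R X + t. Camera axes: x right, y down, z forward; pixel columns grow to the right and rows downward; lengths in m; the calibration is good to about 2 mm. A picture is of the moment at which its call begins: read the wrist's pose just before it. camera_model takes no time and is no camera call; for the wrist camera it gives the pose at the moment of the call.
- ctrl.close_job(): hands the job in; it is judged then, once.
The state is a dict: "clock": time; "joint_pos": joint angles; "qvel": joint speeds; "tau": joint torques, N m; "tool_pos": TCP position; "orientation": TCP orientation; "force": force on the tool from outside, world axes, zero at the start; "moment": the same for the moment, N m; "opening": finger opening in m; "gripper_force": force on a finger pad.
Only numpy, scipy, OpenCV 4.12 (cv2) and the standard library are available. Lean on these libraries where they do the work, as an engineer would, in place of code of your own. Each camera call takes 0.05 s, during which the arm holds its last target. There are 200 camera calls.

## Working session

There is one attempt and no reset: what is moved stays moved. The work goes in short steps, Python scripts to look and compute and a tool call to move; the robot and the scene stay as the last step left them, time stands still between calls to the robot, and variables do not carry over. Pictures are saved under pics/ and viewed, at most 10 in all, crops included, and the job is handed in when it is done.

Besides the shell and the picture viewer there is one more tool, called after "Request:" in YAML: its name, and indented under it one key for each argument. step_arm: Moves the arm, as the interface text tells. Its arguments: {"type":"object","properties":{"rows":{"type":"array"}},"required":["rows"]}

```bash
mkdir -p pics; ls; cat > h.py <<'E'
import numpy as np,cv2
from plant import ctrl
def snap(n,f):
    im=ctrl.snapshot(n); cv2.imwrite('pics/'+f,im[:,:,::-1]); return im
def ray(n,u,v,z,m=None):
    m=m or ctrl.camera_model(n); K=np.array(m['intrinsics']);R=np.array(m['R']);t=np.array(m['t'])
    c=-R.T@t; d=R.T@np.linalg.inv(K)@[u,v,1]; return c+d*(z-c[2])/d[2]
def proj(n,X,m=None):
    m=m or ctrl.camera_model(n); p=np.array(m['intrinsics'])@(np.array(m['R'])@X+np.array(m['t'])); return p[:2]/p[2]
E
python3 - <<'E'
from h import *
a=snap('scene','a.png');b=snap('side','b.png');c=snap('wrist','c.png')
for n in('scene','side','wrist'):
    m=ctrl.camera_model(n);R=np.array(m['R']);print(n,-R.T@np.array(m['t']),R[2],m['intrinsics'][0])
print(ctrl.get_obs())
E
```

```text
pics
scene [ 1.31644072 -0.51715477  0.74997091] [-0.67176916  0.44603833 -0.59141863] [403.46161856   0.         281.44195182]
side [ 0.29315864 -0.97161242  0.86569459] [ 0.22590023  0.7520144  -0.61922809] [478.20016682   0.         276.91207698]
wrist [ 0.67482955 -0.08177863  0.38358949] [-0.00189713  0.29848912 -0.95441115] [341.64653324   0.         280.79222285]
{'clock': 0.15, 'joint_pos': array([ 1.65077325e+01,  2.05819931e+01,  6.46329919e-01, -1.45079959e-02,
       -7.01368422e+01, -1.65069979e+01]), 'qvel': array([ 0.02755979, -0.19551576,  0.14321208,  0.04812918,  0.02033306,
        0.05103896]), 'tau': array([ 1.39394037e-04, -5.83274567e+01,  2.93289685e+01,  7.00122759e+00,
        8.75052094e-03, -9.76538854e-05]), 'tool_pos': array([ 6.74627820e-01, -1.87906635e-05,  2.25842308e-01]), 'orientation': array([ 1.79926607e+02, -7.52477935e-03, -9.00041987e+01]), 'force': array([0.77375916, 0.33029386, 0.59050187]), 'moment': array([0.03397302, 0.00610359, 0.04753678]), 'gripper_force': 0.0, 'opening': 0.08774072177786882}
```

View pics/a.png

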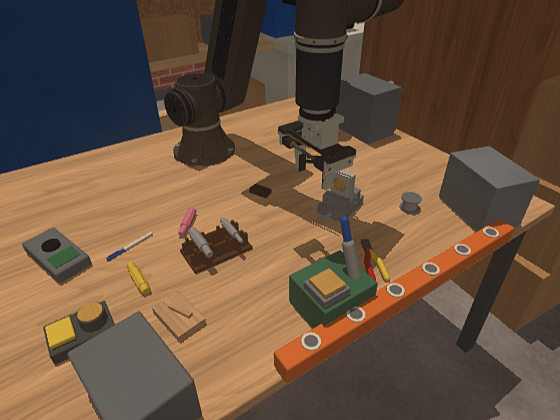

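View pics/b.png

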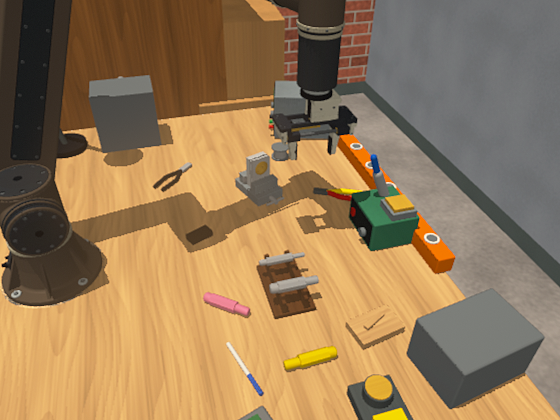

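The scene view shows the rest near (215,245) with two grey gauges, and the vice at (342,200). The pink (187,220) and yellow (138,278) gauges on the bench are decoys. The candidates are the grey gauge at scene (200,242) / side (293,285), which is thicker, and the grey one at scene (233,230) / side (283,259), which is thinner. I'll confirm this in one enlarged crop.

```bash
python3 - <<'E'
import cv2,numpy as np
a=cv2.imread('pics/a.png');b=cv2.imread('pics/b.png')
f=lambda i,x,y,w,h,s:cv2.resize(i[y:y+h,x:x+w],None,fx=s,fy=s,interpolation=cv2.INTER_CUBIC)
r1=np.hstack([f(a,170,200,100,75,4),f(b,240,240,100,75,4)])
r2=np.hstack([f(a,310,160,80,60,5)[:300],f(b,225,145,80,60,5)])
cv2.imwrite('pics/d.png',np.vstack([r1,r2]))
E
```

```text
(no output)
```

View pics/d.png

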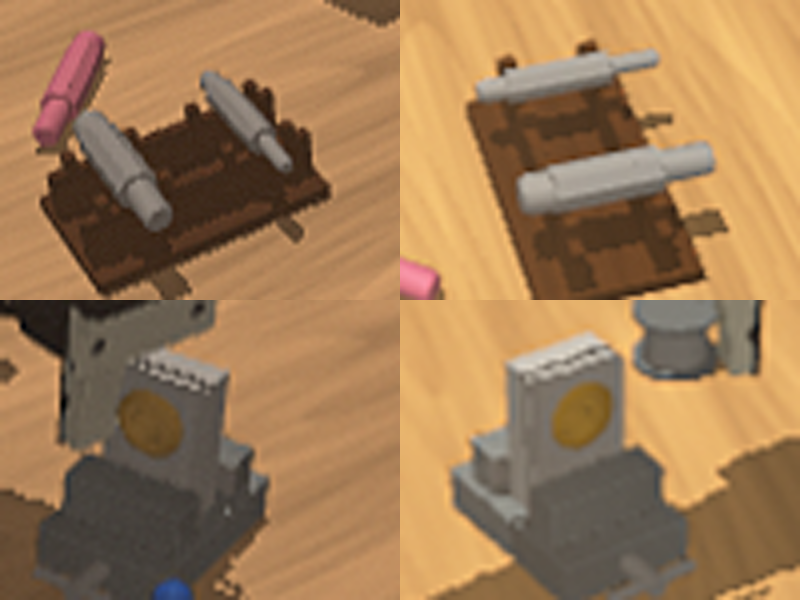

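The crop confirms the target: the thick grey gauge is the left one in the scene view and the nearer one in the side view, and it has the stout handle. Its go tip is at scene (209,254) / side (318,280), and its no-go end is at scene (192,231) / side (271,288). The bush is at scene (340,185) / side (261,168).

```bash
cat >> h.py <<'E'
def tri(obs):
    A=[];b=[]
    for m,u,v in obs:
        m=ctrl.camera_model(m) if isinstance(m,str) else m
        K=np.array(m['intrinsics']);R=np.array(m['R']);c=-R.T@np.array(m['t']);d=R.T@np.linalg.inv(K)@[u,v,1];d/=np.linalg.norm(d)
        P=np.eye(3)-np.outer(d,d);A.append(P);b.append(P@c)
    x,r,_,_=np.linalg.lstsq(np.vstack(A),np.hstack(b),rcond=None);return x,r
E
python3 - <<'E'
from h import *
np.set_printoptions(precision=4,suppress=True)
print('go',tri([('scene',209.3,254),('side',317.5,280)]),ray('side',317.5,280,.058),ray('scene',209.3,254,.058))
print('nogo',ray('side',271.5,288,.058),ray('scene',192,231,.058))
print('bush',tri([('scene',340,184.6),('side',261.4,168)]))
# block top corners, crop px -> image, z=.124
for n,l in(('scene',[(132,360),(218,385),(228,372),(150,347)]),('side',[(533,382),(622,350),(597,332),(508,362)])):
    for u,v in l:
        p=(310+u/5,160+(v-300)/5) if n=='scene' else (225+(u-400)/5,145+(v-300)/5)
        print(n,ray(n,*p,.124))
E
```

```text
go (array([ 0.6054, -0.2618,  0.0586]), array([0.])) [ 0.6057 -0.2632  0.058 ] [ 0.6034 -0.2601  0.058 ]
nogo [ 0.4968 -0.258   0.058 ] [ 0.4966 -0.2595  0.058 ]
bush (array([0.5879, 0.1735, 0.0941]), array([0.]))
scene [0.5637 0.1773 0.124 ]
scene [0.6127 0.2005 0.124 ]
scene [0.6054 0.2148 0.124 ]
scene [0.5585 0.1956 0.124 ]
side [0.5582 0.1697 0.124 ]
side [0.617  0.1897 0.124 ]
side [0.6081 0.2132 0.124 ]
side [0.5494 0.1947 0.124 ]
```

View pics/c.png

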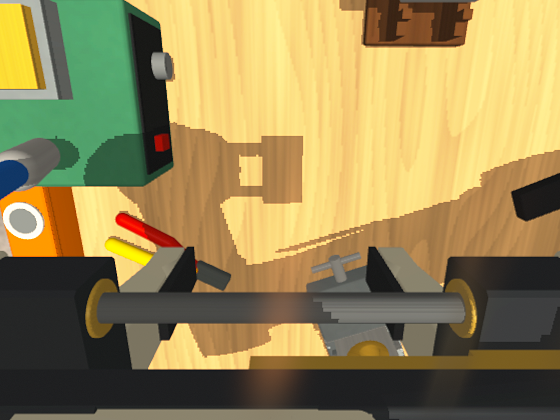

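Request:
step_arm:
  rows:
    - [0, [-5, 34, -8], [0.11, 0, 0]]
    - [0, [-10, 70, -18], [0.22, 0, 0]]
    - [0, [-15, 105, -27], [0.33, 0, 0]]
    - [0, [-20, 140, -36], [0.44, 0, 0]]
    - [0, [-25, 170, -43], [0.52, 0, 0]]

```text
clock: 0.57
tool_pos: [0.65, 0.1716, 0.1835]
orientation: [-180.0, 30.1, -90.0]
force: [0.1, -1.1, -0.1]
opening: 0.0876
gripper_force: 0.0
```

```bash
python3 - <<'E'
from h import *
import pickle
o=ctrl.get_obs();print(o['tool_pos'],o['orientation'],o['qvel'])
for i in range(4): ctrl.snapshot('wrist')
m=ctrl.camera_model('wrist');im=snap('wrist','e0.png');pickle.dump(m,open('m1.pkl','wb'))
u,v=proj('wrist',np.array([.588,.1735,.094]),m);print(u,v)
x0,y0=int(u-50),max(0,int(v-40))
c=cv2.resize(im[y0:y0+75,x0:x0+100],None,fx=8,fy=8,interpolation=cv2.INTER_CUBIC);print(x0,y0)
c=cv2.convertScaleAbs(c,alpha=1.5,beta=10)
cv2.imwrite('pics/e.png',c[:,:,::-1])
E
```

```text
[0.6499619  0.17158363 0.18353976] [-179.9668196    30.1357107   -90.03730849] [ -3.92047171   5.96310773  -3.57215506 -58.99788511   7.90187604
  29.45178306]
368.9662293893295 159.60476332864636
318 119
```

View pics/e.png

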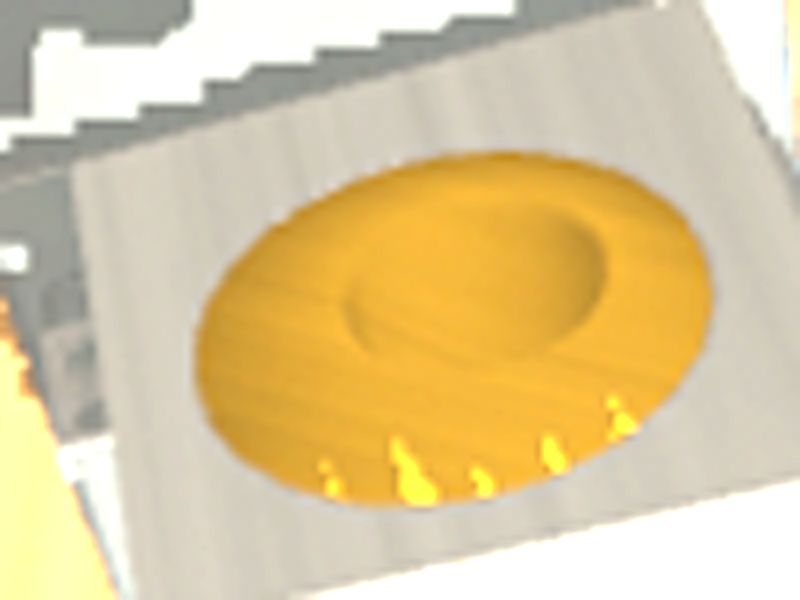

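The wrist crop shows the bush ellipse spanning crop (196..712, 153..506). The bore ellipse is centred near crop (476,281), i.e. image (377.5,154), which is low in the bush and slightly to the −x side. I'll fit this geometry and the yaw next.

```bash
python3 - <<'E'
from h import *
import pickle
from scipy.optimize import least_squares
np.set_printoptions(precision=4,suppress=True)
m=pickle.load(open('m1.pkl','rb'))
im=lambda l:np.array(l,float)/8+[318,119]-[.44,.44]
B=im([(196,350),(240,265),(300,215),(400,167),(500,153),(600,172),(670,215),(712,290),(690,360),(620,430),(540,475),(430,505),(340,498),(260,460),(210,400)])
H=im([(345,300),(360,340),(607,265),(590,310),(550,345),(500,360),(590,228),(560,208)])
T=im([(300,597),(500,550),(800,480)]);L=im([(80,165),(110,380),(140,595)])
K=np.array(m['intrinsics']);R=np.array(m['R']);c=-R.T@np.array(m['t'])
def pl(p,x):
    cx,cy,cz,yaw=x[:4];ex=np.array([np.cos(yaw),np.sin(yaw),0]);n=np.array([np.sin(yaw),-np.cos(yaw),0])
    f=np.array([cx,cy,cz])
    d=(R.T@np.linalg.inv(K)@np.c_[p,np.ones(len(p))].T).T
    q=c+d*(((f-c)@n)/(d@n))[:,None]-f
    return np.c_[q@ex,q[:,2]]
def res(x):
    o=5e-3*np.array([np.cos(x[4]),np.sin(x[4])])
    return np.r_[np.linalg.norm(pl(B,x),axis=1)-.022,np.linalg.norm(pl(H,x)-o,axis=1)-.01075,pl(T,x)[:,1]-.029,pl(L,x)[:,0]+.03 if pl(L,x)[:,0].mean()<0 else pl(L,x)[:,0]-.03,(x[2]-.095)*2]
r=least_squares(res,[.588,.1735,.095,.34,-1.6]);x=r.x
print(x,np.degrees(x[3:]),r.fun*1e3)
print('free bore',pl(H,x).mean(0))
q=pl(H,x);A=np.c_[2*q,np.ones(len(q))];s=np.linalg.lstsq(A,(q**2).sum(1),rcond=None)[0];print(s[:2],np.sqrt(s[2]+s[:2]@s[:2]))
ex=np.array([np.cos(x[3]),np.sin(x[3]),0]);ey=np.array([-np.sin(x[3]),np.cos(x[3]),0]);
b=x[:3]+5e-3*(np.cos(x[4])*ex+np.sin(x[4])*np.array([0,0,1]));print('bore face',b,'axis',ey,'face2',b+.036*ey)
print(np.array(m['R'])[2],c,ctrl.get_obs()['tool_pos'],ctrl.get_obs()['orientation'])
E
```

```text
[ 0.5854  0.1718  0.0947  0.3397 -2.2715] [  19.4639 -130.1448] [-0.0259 -0.4069 -0.5374 -0.0256 -0.1495 -0.7951 -0.9615 -0.31   -0.5095
 -0.7564 -0.4182  0.3132  0.0689 -0.6126 -0.6835  0.559   0.5956  0.2169
  0.2347  0.4069 -0.1449  0.1165  0.1507 -0.5981 -0.5715 -0.4812 -0.792
 -0.4597 -0.1772 -0.5172]
free bore [-0.0058 -0.001 ]
[-0.003  -0.0039] 0.011085140122570893
bore face [0.5823 0.1707 0.0909] axis [-0.3332  0.9429  0.    ] face2 [0.5703 0.2047 0.0909]
[-0.0014  0.732  -0.6813] [0.6501 0.0197 0.2798] [0.6503 0.1691 0.1836] [-179.9843   29.673   -89.99  ]
```

Request:
step_arm:
  rows:
    - [0, [-10, -35, 8], [-0.11, 0, 0]]
    - [0, [-20, -70, 16], [-0.22, 0, 0]]
    - [0, [-30, -105, 24], [-0.33, 0, 0]]
    - [0, [-40, -140, 30], [-0.44, 0, 0]]
    - [0, [-50, -170, 36], [-0.52, 0, 0]]

```text
clock: 1.23
tool_pos: [0.6009, -0.0016, 0.2223]
orientation: [-179.7, -0.4, -89.9]
force: [0.6, 0.0, -1.5]
opening: 0.0876
gripper_force: 0.0
```

Request:
step_arm:
  rows:
    - [0, [-10, -35, 0], [0, 0, -0.12]]
    - [0, [-20, -70, 0], [0, 0, -0.24]]
    - [0, [-30, -105, 0], [0, 0, -0.36]]
    - [0, [-40, -140, 0], [0, 0, -0.48]]
    - [0, [-50, -175, 0], [0, 0, -0.6]]

```text
clock: 1.65
tool_pos: [0.5499, -0.1768, 0.221]
orientation: [-179.8, -0.0, -124.6]
force: [0.5, -0.5, -0.4]
opening: 0.0876
gripper_force: 0.0
```

Request:
step_arm:
  rows:
    - [0, [0, -20, 0], [0, 0, -0.12]]
    - [0, [-2, -40, 0], [0, 0, -0.24]]
    - [0, [-4, -60, 0], [0, 0, -0.36]]
    - [0, [-6, -75, 0], [0, 0, -0.48]]
    - [0, [-6, -85, 0], [0, 0, -0.6]]

```text
clock: 2.07
tool_pos: [0.5439, -0.2621, 0.2207]
orientation: [-179.9, 0.0, -159.1]
force: [-0.2, 0.2, 0.5]
opening: 0.088
gripper_force: 0.0
```

Request:
step_arm:
  rows:
    - [0, [0, 0, 0], [0, 0, -0.12]]
    - [0, [0, 0, 0], [0, 0, -0.24]]
    - [0, [0, 0, 0], [0, 0, -0.36]]
    - [0, [0, 0, 0], [0, 0, -0.38]]
    - [0, [0, 0, 0], [0, 0, -0.38]]

```text
clock: 2.48
tool_pos: [0.5443, -0.2604, 0.2204]
orientation: [-179.9, 0.1, 179.6]
force: [-0.6, -0.2, 0.5]
opening: 0.0876
gripper_force: 0.0
```

```bash
python3 - <<'E'
from h import *
import pickle
for i in range(3): ctrl.snapshot('wrist')
o=ctrl.get_obs();print(o['tool_pos'],o['orientation'],o['joint_pos'],o['force'])
m=ctrl.camera_model('wrist');im=snap('wrist','f.png');pickle.dump(m,open('m2.pkl','wb'))
for X in([.608,-.2615,.058],[.494,-.259,.058],[.544,-.26,.058]):print(proj('wrist',np.array(X),m))
E
```

```text
[ 0.54413341 -0.26005953  0.21992175] [-1.79969343e+02  2.56322547e-02  1.79663136e+02] [-6.98262162e+00  1.40624158e+01 -9.38912036e+00  2.99663410e-02
 -6.65194587e+01 -8.33661820e+01] [ 0.36386927  0.59534255 -0.67190046]
[280.33127309 246.37729438]
[282.38682663 132.70324868]
[281.53297909 185.45750629]
```

View pics/f.png

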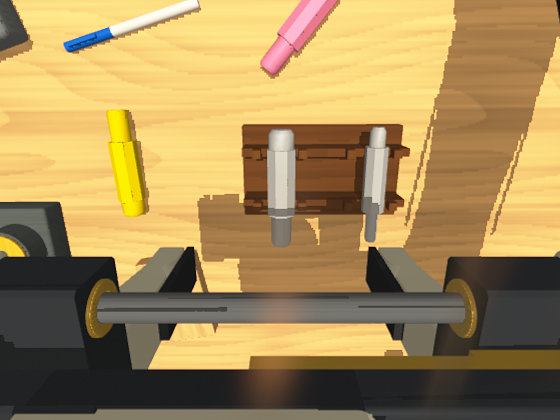

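The wrist view shows the thick gauge at column 282, with its go tip at row 246 and no-go end at row 130. The thin gauge is at column 375. This matches the prediction, so I'll descend.

Request:
step_arm:
  rows:
    - [0, [0, 0, -36], [0, 0, 0]]
    - [0, [0, 0, -72], [0, 0, 0]]
    - [0, [0, 0, -108], [0, 0, 0]]
    - [0, [0, 0, -140], [0, 0, 0]]
    - [0, [0, 0, -160], [0, 0, 0]]

```text
clock: 3.1
tool_pos: [0.5423, -0.2596, 0.0563]
orientation: [180.0, -0.2, 179.6]
force: [-0.5, -0.6, 0.2]
opening: 0.0876
gripper_force: 0.0
```

Request:
step_arm:
  rows:
    - [0, [0, 0, -12], [0, 0, 0]]
    - [0, [0, 0, -21], [0, 0, 0]]
    - [0.3, [0, 0, -21], [0, 0, 0]]
    - [0.6, [0, 0, -21], [0, 0, 0]]
    - [1, [0, 0, -21], [0, 0, 0]]

```text
clock: 3.52
tool_pos: [0.5449, -0.2602, 0.0397]
orientation: [-180.0, 0.1, 179.5]
force: [-0.0, 0.7, 1.1]
opening: 0.073
gripper_force: 0.0
```

Request:
step_arm:
  rows:
    - [1, [0, 0, 0], [0, 0, 0]]
    - [1, [0, 0, 0], [0, 0, 0]]
    - [1, [0, 0, 0], [0, 0, 0]]
    - [1, [0, 0, 0], [0, 0, 0]]
    - [1, [0, 0, 0], [0, 0, 0]]

```text
clock: 3.93
tool_pos: [0.5441, -0.26, 0.0389]
orientation: [-180.0, 0.0, 179.5]
force: [-0.6, -0.7, 0.0]
opening: 0.0399
gripper_force: 0.0
```

```bash
python3 - <<'E'
from h import *
o=ctrl.get_obs();print(o['tool_pos'],o['orientation'],o['force'],o['opening'],o['gripper_force'])
E
```

```text
[ 0.54410887 -0.26002709  0.03889889] [-1.79996675e+02  3.09498788e-02  1.79476515e+02] [-0.55870154 -0.65274845  0.00292563] 0.03990837889727642 0.0
```

Request:
step_arm:
  rows:
    - [1, [0, 0, 0], [0, 0, 0]]
    - [1, [0, 0, 0], [0, 0, 0]]
    - [1, [0, 0, 0], [0, 0, 0]]
    - [1, [0, 0, 0], [0, 0, 0]]
    - [1, [0, 0, 0], [0, 0, 0]]

```text
clock: 4.35
tool_pos: [0.544, -0.26, 0.0386]
orientation: [180.0, -0.0, 179.5]
force: [-0.2, -0.1, 0.8]
opening: 0.0258
gripper_force: 30.0
```

Request:
step_arm:
  rows:
    - [1, [0, 0, 5], [0, 0, 0]]
    - [1, [0, 0, 20], [0, 0, 0]]
    - [1, [0, 0, 50], [0, 0, 0]]
    - [1, [0, 0, 85], [0, 0, 0]]
    - [1, [0, 0, 111], [0, 0, 0]]

```text
clock: 4.77
tool_pos: [0.544, -0.2601, 0.1518]
orientation: [-180.0, 0.0, 179.5]
force: [0.7, -0.5, -2.6]
opening: 0.0255
gripper_force: 30.0
```

```bash
python3 - <<'E'
from h import *
for i in range(4): ctrl.snapshot('wrist')
o=ctrl.get_obs();print(o['tool_pos'],o['orientation'],o['force'],o['moment'],o['opening'],o['gripper_force'])
snap('wrist','g.png')
E
```

```text
[ 0.54391374 -0.25981865  0.15005494] [1.79976693e+02 7.31309107e-02 1.79449848e+02] [-0.62991178 -0.11189527 -3.70159384] [-0.06307027 -0.02801237 -0.01689978] 0.025464367566554385 29.99256268143654
```

View pics/g.png

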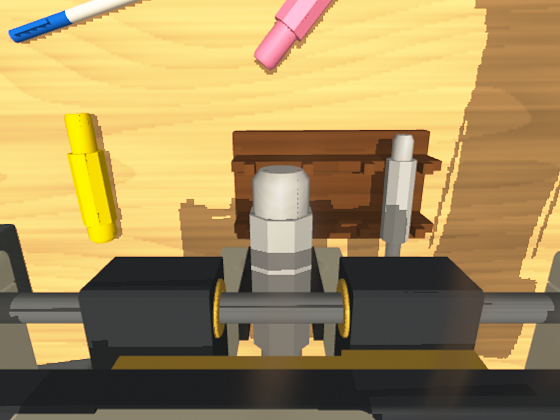

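Request:
step_arm:
  rows:
    - [1, [3, 20, 0], [0, 0, 0.12]]
    - [1, [6, 42, 0], [0, 0, 0.24]]
    - [1, [10, 66, 0], [0, 0, 0.36]]
    - [1, [14, 92, 0], [0, 0, 0.48]]
    - [1, [18, 118, 0], [0, 0, 0.6]]

```text
clock: 5.43
tool_pos: [0.5607, -0.141, 0.1475]
orientation: [179.9, -0.2, -145.9]
force: [0.6, -0.6, -3.3]
opening: 0.0259
gripper_force: 30.0
```

Request:
step_arm:
  rows:
    - [1, [4, 25, 0], [0, 0, 0.12]]
    - [1, [8, 50, 0], [0, 0, 0.24]]
    - [1, [12, 75, 0], [0, 0, 0.36]]
    - [1, [16, 100, 0], [0, 0, 0.48]]
    - [1, [20, 125, 0], [0, 0, 0.6]]

```text
clock: 5.85
tool_pos: [0.5808, -0.016, 0.1476]
orientation: [179.8, -0.1, -111.4]
force: [1.1, -0.8, -2.7]
opening: 0.0259
gripper_force: 30.0
```

Request:
step_arm:
  rows:
    - [1, [5, 20, 0], [0, 0, 0.12]]
    - [1, [10, 40, 0], [0, 0, 0.24]]
    - [1, [15, 60, 0], [0, 0, 0.36]]
    - [1, [20, 80, 0], [0, 0, 0.48]]
    - [1, [26, 93, 0], [0, 0, 0.6]]

```text
clock: 6.27
tool_pos: [0.6069, 0.0774, 0.1474]
orientation: [179.8, -0.0, -77.0]
force: [0.1, -0.9, -2.8]
opening: 0.0259
gripper_force: 30.0
```

Request:
step_arm:
  rows:
    - [1, [0, 5, -10], [0, 0, 0.12]]
    - [1, [0, 10, -20], [0, 0, 0.12]]
    - [1, [0, 10, -30], [0, 0, 0.12]]
    - [1, [0, 10, -30], [0, 0, 0.12]]
    - [1, [0, 10, -30], [0, 0, 0.12]]

```text
clock: 6.68
tool_pos: [0.6069, 0.0851, 0.118]
orientation: [179.8, -0.0, -70.7]
force: [-0.8, -0.8, -2.5]
opening: 0.0251
gripper_force: 30.0
```

```bash
python3 - <<'E'
from h import *
import pickle
np.set_printoptions(precision=4,suppress=True)
for i in range(4): a=ctrl.snapshot('scene')
o=ctrl.get_obs();print(o['tool_pos'],o['orientation'],o['force'],o['joint_pos'])
b=ctrl.snapshot('side')
m=ctrl.camera_model('wrist')
# no-go shoulder top corner seen at row 219 col 280.5, tool frame plane 32 mm above TCP
from scipy.spatial.transform import Rotation as Ro
Rt=Ro.from_euler('xyz',o['orientation'],degrees=True).as_matrix();t=np.array(o['tool_pos'])
# camera in tool frame
R=np.array(m['R']);c=Rt.T@(-R.T@np.array(m['t'])-t)
for v,h in((219,-.032),(194,-.028)):
    d=Rt.T@R.T@np.linalg.inv(m['intrinsics'])@[280.5,v,1];print(c+d*(h-c[2])/d[2])
f=lambda i,x,y,w,h,s:cv2.resize(i[y:y+h,x:x+w],None,fx=s,fy=s,interpolation=cv2.INTER_CUBIC)
tip=t+[0,0,.019]+.064*np.array([-.333,.943,0])
for n in('scene','side'):print(n,proj(n,tip),proj(n,np.array([.5823,.1707,.0912])))
cv2.imwrite('pics/k.png',np.hstack([f(a,310,165,80,100,5),f(b,220,135,80,100,5)])[:,:,::-1])
E
```

```text
[0.6083 0.0856 0.1202] [-179.946    -0.0025  -70.6029] [ 0.3232 -0.0735 -2.5371] [ 26.2102  19.8163 -15.2895   0.0108 -54.8409  -6.8194]
[ 0.0362  0.0002 -0.032 ]
[ 0.0453  0.0002 -0.028 ]
scene [333.6142 174.2978] [337.9235 184.9046]
side [263.3687 159.7458] [259.7722 169.5355]
```

View pics/k.png

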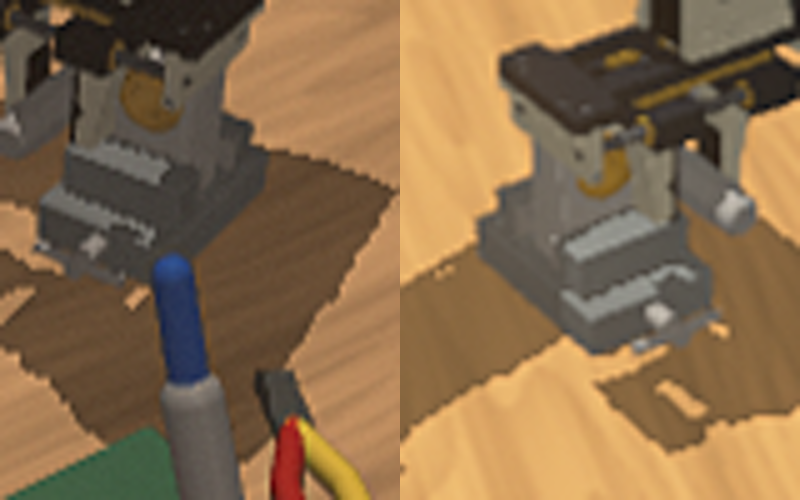

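Request:
step_arm:
  rows:
    - [1, [4, 1.5, -12], [0, 0, 0]]
    - [1, [4, 1.5, -24], [0, 0, 0]]
    - [1, [4, 1.5, -36], [0, 0, 0]]
    - [1, [4, 1.5, -48], [0, 0, 0]]
    - [1, [4, 1.5, -48], [0, 0, 0]]

```text
clock: 7.35
tool_pos: [0.6104, 0.0869, 0.0684]
orientation: [179.8, 0.0, -70.6]
force: [-0.9, -0.6, -3.2]
opening: 0.0256
gripper_force: 30.0
```

Request:
step_arm:
  rows:
    - [1, [-1.7, 4.7, 0], [0, 0, 0]]
    - [1, [-3.3, 9.4, 0], [0, 0, 0]]
    - [1, [-5, 14.1, 0], [0, 0, 0]]
    - [1, [-6.7, 18.9, 0], [0, 0, 0]]
    - [1, [-6.7, 18.9, 0], [0, 0, 0]]

```text
clock: 7.77
tool_pos: [0.6053, 0.1077, 0.0723]
orientation: [-179.9, 0.0, -70.5]
force: [-0.7, 0.2, -3.1]
opening: 0.0254
gripper_force: 30.0
```

```bash
cat >> h.py <<'E'
def st():
    np.set_printoptions(precision=4,suppress=True)
    o=ctrl.get_obs();ex=np.array([.943,.333,0]);ey=np.array([-.333,.943,0])
    p=o['tool_pos']+[0,0,.019]-np.array([.5823,.1707,0]);f=o['force']
    print('t',o['clock'],'lat %.2f adv %.2f z %.2f mm'%(1e3*p@ex,1e3*p@ey,1e3*p[2]),'F lat %.1f adv %.1f z %.1f'%(f@ex,f@ey,f[2]),o['moment'],o['orientation'],o['opening'])
E
python3 -c "
from h import *
st()"
```

```text
t 7.7667 lat 0.73 adv -67.12 z 91.26 mm F lat -0.6 adv 0.4 z -3.1 [-0.0499  0.0003  0.0277] [-179.9274    0.0135  -70.4646] 0.0254467644015304
```

Request:
step_arm:
  rows:
    - [1, [-0.3, 0.9, 0], [0, 0, 0]]
    - [1, [-0.7, 1.9, 0], [0, 0, 0]]
    - [1, [-1, 2.8, 0], [0, 0, 0]]
    - [1, [-1.3, 3.8, 0], [0, 0, 0]]
    - [1, [-1.7, 4.7, 0], [0, 0, 0]]

```text
clock: 8.18
tool_pos: [0.6036, 0.1111, 0.0716]
orientation: [-180.0, -0.0, -70.5]
force: [-0.3, 0.3, -2.6]
opening: 0.0255
gripper_force: 30.0
```

Request:
step_arm:
  rows:
    - [1, [-0.3, 0.7, 0], [0, 0, 0]]
    - [1, [-0.5, 1.4, 0], [0, 0, 0]]
    - [1, [-0.7, 2.1, 0], [0, 0, 0]]
    - [1, [-1, 2.8, 0], [0, 0, 0]]
    - [1, [-1, 2.8, 0], [0, 0, 0]]

```text
clock: 8.6
tool_pos: [0.6025, 0.114, 0.0716]
orientation: [180.0, -0.0, -70.5]
force: [-0.5, 0.0, -2.7]
opening: 0.0257
gripper_force: 30.0
```

```bash
python3 -c "
from h import *
st()"
```

```text
t 8.6 lat 0.21 adv -60.22 z 90.55 mm F lat -0.4 adv 0.2 z -2.7 [-0.0038  0.0399  0.0257] [179.9995  -0.     -70.5143] 0.025667963962697098
```

Request:
step_arm:
  rows:
    - [1, [0.3, 0.8, 0.5], [0, 0, 0]]
    - [1, [0, 1.6, 0.5], [0, 0, 0]]
    - [1, [-0.3, 2.4, 0.5], [0, 0, 0]]
    - [1, [-0.6, 3.1, 0.5], [0, 0, 0]]
    - [1, [-0.6, 3.1, 0.5], [0, 0, 0]]

```text
clock: 9.02
tool_pos: [0.6019, 0.1171, 0.0721]
orientation: [-180.0, -0.0, -70.5]
force: [0.2, 0.2, -2.8]
opening: 0.0256
gripper_force: 30.0
```

Request:
step_arm:
  rows:
    - [1, [-0.2, 0.7, 0], [0, 0, 0]]
    - [1, [-0.4, 1.4, 0], [0, 0, 0]]
    - [1, [-0.7, 2.1, 0], [0, 0, 0]]
    - [1, [-1, 2.8, 0], [0, 0, 0]]
    - [1, [-1, 2.8, 0], [0, 0, 0]]

```text
clock: 9.43
tool_pos: [0.6009, 0.1199, 0.0721]
orientation: [-180.0, 0.0, -70.5]
force: [0.1, 0.0, -2.6]
opening: 0.0257
gripper_force: 30.0
```

```bash
python3 -c "
from h import *
st()"
```

```text
t 9.4333 lat 0.67 adv -54.08 z 91.06 mm F lat 0.1 adv -0.0 z -2.6 [-0.0281 -0.0464  0.0211] [-179.9994    0.0008  -70.5126] 0.025682221494353147
```

Request:
step_arm:
  rows:
    - [1, [-0.2, 0.7, 0], [0, 0, 0]]
    - [1, [-0.4, 1.4, 0], [0, 0, 0]]
    - [1, [-0.7, 2.1, 0], [0, 0, 0]]
    - [1, [-1, 2.8, 0], [0, 0, 0]]
    - [1, [-1, 2.8, 0], [0, 0, 0]]

```text
clock: 9.85
tool_pos: [0.6, 0.1227, 0.0721]
orientation: [-180.0, 0.0, -70.5]
force: [0.3, -0.1, -1.8]
opening: 0.0253
gripper_force: 30.0
```

Request:
step_arm:
  rows:
    - [1, [-0.2, 0.7, 0], [0, 0, 0]]
    - [1, [-0.4, 1.4, 0], [0, 0, 0]]
    - [1, [-0.7, 2.1, 0], [0, 0, 0]]
    - [1, [-1, 2.8, 0], [0, 0, 0]]
    - [1, [-1, 2.8, 0], [0, 0, 0]]

```text
clock: 10.27
tool_pos: [0.5989, 0.1256, 0.0721]
orientation: [-180.0, 0.0, -70.5]
force: [-0.0, 0.0, -2.8]
opening: 0.0256
gripper_force: 30.0
```

```bash
python3 -c "
from h import *
st()"
```

```text
t 10.2667 lat 0.65 adv -48.11 z 91.06 mm F lat -0.0 adv 0.1 z -2.8 [-0.0414 -0.0175 -0.0076] [-179.9991    0.0023  -70.5112] 0.02559102816561985
```

Request:
step_arm:
  rows:
    - [1, [-0.3, 0.9, 0], [0, 0, 0]]
    - [1, [-0.7, 1.9, 0], [0, 0, 0]]
    - [1, [-1, 2.8, 0], [0, 0, 0]]
    - [1, [-1.3, 3.8, 0], [0, 0, 0]]
    - [1, [-1.3, 3.8, 0], [0, 0, 0]]

```text
clock: 10.68
tool_pos: [0.5976, 0.1294, 0.0721]
orientation: [-180.0, 0.0, -70.5]
force: [0.2, -0.0, -1.7]
opening: 0.0256
gripper_force: 30.0
```

Request:
step_arm:
  rows:
    - [1, [-0.3, 0.9, 0], [0, 0, 0]]
    - [1, [-0.7, 1.9, 0], [0, 0, 0]]
    - [1, [-1, 2.8, 0], [0, 0, 0]]
    - [1, [-1.3, 3.8, 0], [0, 0, 0]]
    - [1, [-1.3, 3.8, 0], [0, 0, 0]]

```text
clock: 11.1
tool_pos: [0.5964, 0.1332, 0.0721]
orientation: [-180.0, 0.0, -70.5]
force: [0.2, 0.1, -2.3]
opening: 0.0257
gripper_force: 30.0
```

```bash
python3 -c "
from h import *
st()"
```

```text
t 11.1 lat 0.76 adv -40.05 z 91.07 mm F lat 0.2 adv -0.0 z -2.3 [-0.0505 -0.0151 -0.0118] [-179.9975    0.0001  -70.5087] 0.025728617533542313
```

Request:
step_arm:
  rows:
    - [1, [-0.3, 0.9, 0], [0, 0, 0]]
    - [1, [-0.7, 1.9, 0], [0, 0, 0]]
    - [1, [-1, 2.8, 0], [0, 0, 0]]
    - [1, [-1.3, 3.8, 0], [0, 0, 0]]
    - [1, [-1.3, 3.8, 0], [0, 0, 0]]

```text
clock: 11.52
tool_pos: [0.5951, 0.137, 0.0721]
orientation: [-180.0, 0.0, -70.5]
force: [-0.2, 0.5, -3.1]
opening: 0.0253
gripper_force: 30.0
```

Request:
step_arm:
  rows:
    - [1, [-0.2, 0.4, 0], [0, 0, 0]]
    - [1, [-0.3, 0.8, 0], [0, 0, 0]]
    - [1, [-0.4, 1.2, 0], [0, 0, 0]]
    - [1, [-0.6, 1.6, 0], [0, 0, 0]]
    - [1, [-0.7, 1.9, 0], [0, 0, 0]]

```text
clock: 11.93
tool_pos: [0.5944, 0.1387, 0.0721]
orientation: [180.0, -0.0, -70.5]
force: [-0.2, -0.1, -3.2]
opening: 0.0254
gripper_force: 30.0
```

```bash
python3 -c "
from h import *
st()"
```

```text
t 11.9333 lat 0.73 adv -34.20 z 91.06 mm F lat -0.2 adv -0.0 z -3.2 [-0.0324  0.0433 -0.0688] [179.9998  -0.0005 -70.5201] 0.025396741354524674
```

Request:
step_arm:
  rows:
    - [1, [-0.2, 0.4, 0], [0, 0, 0]]
    - [1, [-0.3, 0.8, 0], [0, 0, 0]]
    - [1, [-0.4, 1.2, 0], [0, 0, 0]]
    - [1, [-0.6, 1.6, 0], [0, 0, 0]]
    - [1, [-0.7, 1.9, 0], [0, 0, 0]]

```text
clock: 12.35
tool_pos: [0.5937, 0.1406, 0.0721]
orientation: [180.0, -0.0, -70.5]
force: [-0.1, -0.6, -2.8]
opening: 0.0255
gripper_force: 30.0
```

```bash
python3 -c "
from h import *
st()"
```

```text
t 12.35 lat 0.71 adv -32.12 z 91.06 mm F lat -0.3 adv -0.5 z -2.8 [-0.0075  0.0221 -0.0147] [179.9993  -0.0006 -70.5168] 0.025536281273027834
```

Request:
step_arm:
  rows:
    - [1, [-0.1, 0.3, 0], [0, 0, 0]]
    - [1, [-0.2, 0.6, 0], [0, 0, 0]]
    - [1, [-0.3, 0.9, 0], [0, 0, 0]]
    - [1, [-0.4, 1.2, 0], [0, 0, 0]]
    - [1, [-0.5, 1.5, 0], [0, 0, 0]]

```text
clock: 12.77
tool_pos: [0.5932, 0.1421, 0.0721]
orientation: [-180.0, 0.0, -70.5]
force: [-0.2, 0.6, -2.5]
opening: 0.0258
gripper_force: 30.0
```

```bash
python3 -c "
from h import *
st()"
```

```text
t 12.7667 lat 0.73 adv -30.60 z 91.07 mm F lat -0.0 adv 0.6 z -2.5 [-0.0088 -0.01   -0.0071] [-179.9985    0.0003  -70.5213] 0.025792789594526234
```

Request:
step_arm:
  rows:
    - [1, [-0.1, 0.3, 0], [0, 0, 0]]
    - [1, [-0.2, 0.6, 0], [0, 0, 0]]
    - [1, [-0.3, 0.9, 0], [0, 0, 0]]
    - [1, [-0.4, 1.2, 0], [0, 0, 0]]
    - [1, [-0.5, 1.5, 0], [0, 0, 0]]

```text
clock: 13.18
tool_pos: [0.5927, 0.1436, 0.072]
orientation: [180.0, 0.0, -70.5]
force: [-0.2, -0.2, -2.7]
opening: 0.0258
gripper_force: 30.0
```

Request:
step_arm:
  rows:
    - [1, [-0.1, 0.3, 0], [0, 0, 0]]
    - [1, [-0.2, 0.6, 0], [0, 0, 0]]
    - [1, [-0.3, 0.9, 0], [0, 0, 0]]
    - [1, [-0.3, 0.9, 0], [0, 0, 0]]
    - [1, [-0.3, 0.9, 0], [0, 0, 0]]

```text
clock: 13.6
tool_pos: [0.5924, 0.1442, 0.0721]
orientation: [180.0, -0.0, -70.5]
force: [1.9, -2.1, -2.9]
opening: 0.0255
gripper_force: 30.0
```

```bash
python3 -c "
from h import *
st()"
```

```text
t 13.6 lat 0.71 adv -28.38 z 91.07 mm F lat 1.1 adv -2.6 z -2.9 [-0.9421 -0.4426 -0.0614] [179.991   -0.0168 -70.5264] 0.02545843319599679
```

Request:
step_arm:
  rows:
    - [1, [-0.1, 0.3, 0], [0, 0, 0]]
    - [1, [-0.1, 0.3, 0], [0, 0, 0]]
    - [1, [-0.1, 0.3, 0], [0, 0, 0]]
    - [1, [-0.1, 0.3, 0], [0, 0, 0]]
    - [1, [-0.1, 0.3, 0], [0, 0, 0]]

```text
clock: 14.02
tool_pos: [0.5924, 0.1442, 0.0721]
orientation: [180.0, -0.0, -70.5]
force: [2.4, -5.0, -2.6]
opening: 0.0254
gripper_force: 30.0
```

```bash
python3 - <<'E'
from h import *
st()
m=ctrl.camera_model('wrist');a=ctrl.snapshot('wrist');b=ctrl.snapshot('side')
f=lambda i,x,y,w,h,s:cv2.resize(i[y:y+h,x:x+w],None,fx=s,fy=s,interpolation=cv2.INTER_CUBIC)
cv2.imwrite('pics/n.png',np.hstack([f(a,180,140,200,250,2),f(b,220,135,80,100,5)])[:,:,::-1])
E
```

```text
t 14.0167 lat 0.71 adv -28.33 z 91.08 mm F lat 0.6 adv -5.6 z -2.6 [-1.6494 -0.8244 -0.0504] [179.9876  -0.0331 -70.5297] 0.02542399591982009
```

View pics/n.png

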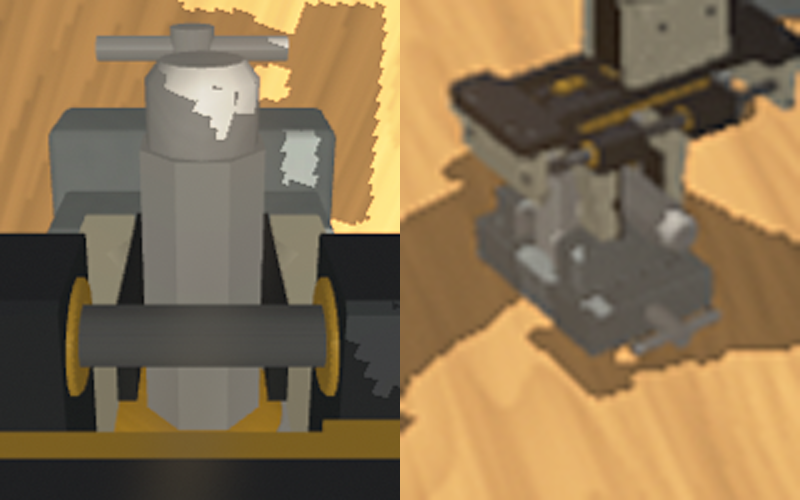

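The go end is home: the handle shoulder sits against the brass face in the wrist view, and the axial force is about 5.6 N. Next I'll withdraw, lift over the block and come in from the far side with the no-go end.

Request:
step_arm:
  rows:
    - [1, [1.3, -3.8, 0], [0, 0, 0]]
    - [1, [3.3, -9.4, 0], [0, 0, 0]]
    - [1, [6.7, -18.9, 0], [0, 0, 0]]
    - [1, [10, -28.3, 0], [0, 0, 0]]
    - [1, [13.3, -37.7, 0], [0, 0, 0]]

```text
clock: 14.53
tool_pos: [0.6059, 0.1061, 0.0721]
orientation: [-180.0, 0.0, -70.5]
force: [-0.1, -0.4, -2.8]
opening: 0.0258
gripper_force: 30.0
```

Request:
step_arm:
  rows:
    - [1, [3.3, -9.4, 0], [0, 0, 0]]
    - [1, [4, -11.3, 0], [0, 0, 0]]
    - [1, [4, -11.3, 20], [0, 0, 0]]
    - [1, [4, -11.3, 50], [0, 0, 0]]
    - [1, [4, -11.3, 84], [0, 0, 0]]

```text
clock: 14.95
tool_pos: [0.6085, 0.0948, 0.1553]
orientation: [179.8, -0.0, -70.6]
force: [1.2, 0.4, -0.6]
opening: 0.0261
gripper_force: 30.0
```

Request:
step_arm:
  rows:
    - [1, [-7, 19, 0], [0, 0, 0]]
    - [1, [-19, 54, 0], [0, 0, 0]]
    - [1, [-32, 91, 0], [0, 0, 0]]
    - [1, [-45, 128, 0], [0, 0, 0]]
    - [1, [-57, 162, 0], [0, 0, 0]]

```text
clock: 15.37
tool_pos: [0.5519, 0.2591, 0.1563]
orientation: [-180.0, 0.0, -70.6]
force: [1.5, -0.1, -2.7]
opening: 0.0255
gripper_force: 30.0
```

```bash
python3 -c "
from h import *
st()"
```

```text
t 15.3667 lat 0.76 adv 93.46 z 175.30 mm F lat 1.4 adv -0.6 z -2.7 [ 0.0039 -0.0832  0.0277] [-179.9757    0.0236  -70.5687] 0.025490948385888484
```

Request:
step_arm:
  rows:
    - [1, [-4, 11, 0], [0, 0, 0]]
    - [1, [-4, 11, -25], [0, 0, 0]]
    - [1, [-4, 11, -50], [0, 0, 0]]
    - [1, [-4, 11, -75], [0, 0, 0]]
    - [1, [-4, 11, -84], [0, 0, 0]]

```text
clock: 15.78
tool_pos: [0.5468, 0.2674, 0.0686]
orientation: [179.7, -0.1, -70.6]
force: [-0.9, -0.4, -2.8]
opening: 0.0253
gripper_force: 30.0
```

Request:
step_arm:
  rows:
    - [1, [0.7, -1.9, 0], [0, 0, 0]]
    - [1, [1.7, -4.7, 0], [0, 0, 0]]
    - [1, [2.7, -7.5, 0], [0, 0, 0]]
    - [1, [3.7, -10.4, 0], [0, 0, 0]]
    - [1, [3.7, -10.4, 0], [0, 0, 0]]

```text
clock: 16.2
tool_pos: [0.5531, 0.2581, 0.0735]
orientation: [-179.9, 0.0, -70.6]
force: [0.6, -0.9, -2.2]
opening: 0.026
gripper_force: 30.0
```

```bash
python3 -c "
from h import *
st()"
```

```text
t 16.2 lat 1.61 adv 92.12 z 92.50 mm F lat 0.2 adv -1.1 z -2.2 [-0.      0.0017 -0.0323] [-179.8836    0.0416  -70.5563] 0.025969122552018123
```

Request:
step_arm:
  rows:
    - [1, [0, 0, 0], [0, 0, 0]]
    - [1, [0, 0, 0], [0, 0, 0]]
    - [1, [0.2, -0.6, 0], [0, 0, 0]]
    - [1, [0.4, -1.2, 0], [0, 0, 0]]
    - [1, [0.7, -1.9, 0], [0, 0, 0]]

```text
clock: 16.62
tool_pos: [0.5529, 0.2565, 0.0721]
orientation: [-180.0, 0.0, -70.5]
force: [0.2, 1.0, -2.3]
opening: 0.0256
gripper_force: 30.0
```

```bash
python3 -c "
from h import *
st()"
```

```text
t 16.6167 lat 0.90 adv 90.73 z 91.10 mm F lat 0.5 adv 0.9 z -2.3 [-0.0692  0.0386 -0.01  ] [-179.9978    0.0029  -70.5108] 0.025611061632424596
```

Now I'll go slowly to contact.

Request:
step_arm:
  rows:
    - [1, [0.2, -0.5, 0], [0, 0, 0]]
    - [1, [0.3, -1, 0], [0, 0, 0]]
    - [1, [0.5, -1.5, 0], [0, 0, 0]]
    - [1, [0.6, -1.9, 0], [0, 0, 0]]
    - [1, [0.6, -1.9, 0], [0, 0, 0]]

```text
clock: 17.03
tool_pos: [0.5536, 0.2545, 0.072]
orientation: [180.0, -0.0, -70.5]
force: [-0.1, 0.8, -2.5]
opening: 0.0263
gripper_force: 30.0
```

Request:
step_arm:
  rows:
    - [1, [0.1, -0.3, 0], [0, 0, 0]]
    - [1, [0.2, -0.6, 0], [0, 0, 0]]
    - [1, [0.3, -0.9, 0], [0, 0, 0]]
    - [1, [0.4, -1.2, 0], [0, 0, 0]]
    - [1, [0.4, -1.2, 0], [0, 0, 0]]

```text
clock: 17.45
tool_pos: [0.5539, 0.2533, 0.072]
orientation: [180.0, -0.0, -70.5]
force: [-0.3, 0.6, -3.2]
opening: 0.0258
gripper_force: 30.0
```

```bash
python3 -c "
from h import *
st()"
```

```text
t 17.45 lat 0.78 adv 87.37 z 91.03 mm F lat -0.0 adv 0.7 z -3.2 [ 0.0086  0.1078 -0.0362] [179.9946  -0.0001 -70.5228] 0.025781236012209247
```

Request:
step_arm:
  rows:
    - [1, [0.05, -0.15, 0], [0, 0, 0]]
    - [1, [0.1, -0.3, 0], [0, 0, 0]]
    - [1, [0.15, -0.4, 0], [0, 0, 0]]
    - [1, [0.2, -0.5, 0], [0, 0, 0]]
    - [1, [0.2, -0.6, 0], [0, 0, 0]]

```text
clock: 17.87
tool_pos: [0.5541, 0.253, 0.072]
orientation: [-180.0, 0.0, -70.5]
force: [-2.4, 0.9, -3.3]
opening: 0.0257
gripper_force: 30.0
```

```bash
python3 -c "
from h import *
st()"
```

```text
t 17.8667 lat 0.81 adv 87.00 z 91.03 mm F lat -1.9 adv 1.6 z -3.3 [ 0.6645  0.5947 -0.0188] [-179.9981    0.0169  -70.5213] 0.025694825392001103
```

Request:
step_arm:
  rows:
    - [1, [-0.1, -0.2, 0], [0, 0, 0]]
    - [1, [-0.2, -0.3, 0], [0, 0, 0]]
    - [1, [-0.2, -0.4, 0], [0, 0, 0]]
    - [1, [-0.2, -0.5, 0], [0, 0, 0]]
    - [1, [-0.2, -0.5, 0], [0, 0, 0]]

```text
clock: 18.28
tool_pos: [0.554, 0.2527, 0.0721]
orientation: [-180.0, 0.0, -70.5]
force: [-2.9, 4.8, -3.4]
opening: 0.0257
gripper_force: 30.0
```

```bash
python3 -c "
from h import *
st()"
```

```text
t 18.2833 lat 0.65 adv 86.74 z 91.09 mm F lat -1.1 adv 5.5 z -3.4 [1.6531 0.6647 0.0885] [-179.9745    0.0265  -70.5137] 0.025734935087327215
```

Request:
step_arm:
  rows:
    - [1, [0, -0.2, 0], [0, 0, 0]]
    - [1, [0, -0.3, 0], [0, 0, 0]]
    - [1, [0, -0.4, 0], [0, 0, 0]]
    - [1, [0, -0.4, 0], [0, 0, 0]]
    - [1, [0, -0.4, 0], [0, 0, 0]]

```text
clock: 18.7
tool_pos: [0.5541, 0.2526, 0.0721]
orientation: [-180.0, 0.0, -70.5]
force: [-2.6, 6.1, -3.8]
opening: 0.0254
gripper_force: 30.0
```

```bash
python3 -c "
from h import *
st()"
```

```text
t 18.7 lat 0.66 adv 86.65 z 91.15 mm F lat -0.4 adv 6.6 z -3.8 [2.1961 0.9031 0.0063] [-179.9556    0.0472  -70.5111] 0.02539423387199917
```

Request:
step_arm:
  rows:
    - [1, [0.1, -0.2, 0], [0, 0, 0]]
    - [1, [0.1, -0.3, 0], [0, 0, 0]]
    - [1, [0.2, -0.5, 0], [0, 0, 0]]
    - [1, [0.2, -0.5, 0], [0, 0, 0]]
    - [1, [0.2, -0.5, 0], [0, 0, 0]]

```text
clock: 19.12
tool_pos: [0.5541, 0.2525, 0.0721]
orientation: [-180.0, 0.1, -70.5]
force: [-3.1, 8.0, -3.2]
opening: 0.0256
gripper_force: 30.0
```

Request:
step_arm:
  rows:
    - [1, [0, 0, 0], [0, 0, 0]]
    - [1, [0, 0, 0], [0, 0, 0]]
    - [1, [0, 0, 0], [0, 0, 0]]
    - [1, [0, 0, 0], [0, 0, 0]]
    - [1, [0, 0, 0], [0, 0, 0]]

```text
clock: 19.53
tool_pos: [0.5541, 0.2525, 0.0721]
orientation: [-179.9, 0.1, -70.5]
force: [-3.5, 7.2, -3.4]
opening: 0.0258
gripper_force: 30.0
```

```bash
python3 -c "
from h import *
st()"
```

```text
t 19.5333 lat 0.68 adv 86.54 z 91.12 mm F lat -0.9 adv 8.0 z -3.4 [ 2.7832  1.3201 -0.0319] [-179.9482    0.0756  -70.5103] 0.02577634014895554
```

Request:
step_arm:
  rows:
    - [1, [0.1, -0.2, 0], [0, 0, 0]]
    - [1, [0.2, -0.4, 0], [0, 0, 0]]
    - [1, [0.2, -0.5, 0], [0, 0, 0]]
    - [1, [0.2, -0.5, 0], [0, 0, 0]]
    - [1, [0.2, -0.5, 0], [0, 0, 0]]

```text
clock: 19.95
tool_pos: [0.5542, 0.2525, 0.0721]
orientation: [-179.9, 0.1, -70.5]
force: [-4.5, 10.1, -4.1]
opening: 0.0258
gripper_force: 30.0
```

Request:
step_arm:
  rows:
    - [1, [0, 0, 0], [0, 0, 0]]
    - [1, [0, 0, 0], [0, 0, 0]]
    - [1, [0, 0, 0], [0, 0, 0]]
    - [1, [0, 0, 0], [0, 0, 0]]
    - [1, [0, 0, 0], [0, 0, 0]]

```text
clock: 20.37
tool_pos: [0.5542, 0.2525, 0.0721]
orientation: [-179.9, 0.1, -70.5]
force: [-3.9, 10.3, -2.8]
opening: 0.0255
gripper_force: 30.0
```

Request:
step_arm:
  rows:
    - [1, [0, 0, 0], [0, 0, 0]]
    - [1, [0, 0, 0], [0, 0, 0]]
    - [1, [0, 0, 0], [0, 0, 0]]
    - [1, [0, 0, 0], [0, 0, 0]]
    - [1, [0, 0, 0], [0, 0, 0]]

```text
clock: 20.78
tool_pos: [0.5542, 0.2525, 0.0721]
orientation: [-179.9, 0.1, -70.5]
force: [-5.4, 9.4, -2.8]
opening: 0.0255
gripper_force: 30.0
```

```bash
python3 -c "
from h import *
st()"
```

```text
t 20.7833 lat 0.69 adv 86.50 z 91.11 mm F lat -2.0 adv 10.7 z -2.8 [ 3.4366  1.7891 -0.017 ] [-179.9411    0.1086  -70.5073] 0.0254834793846376
```

The no-go end is refused: about 10.7 N held for over a second, with the nose about 2.5–3 mm in. Next I'll back off, lift and carry the gauge back.

Request:
step_arm:
  rows:
    - [1, [-2, 5, 0], [0, 0, 0]]
    - [1, [-6, 17, 0], [0, 0, 0]]
    - [1, [-6, 17, 20], [0, 0, 0]]
    - [1, [-6, 17, 50], [0, 0, 0]]
    - [1, [-6, 17, 84], [0, 0, 0]]

```text
clock: 21.2
tool_pos: [0.5472, 0.2673, 0.1554]
orientation: [179.8, -0.1, -70.5]
force: [1.7, 0.7, -2.1]
opening: 0.0256
gripper_force: 30.0
```

Request:
step_arm:
  rows:
    - [1, [2, -20, 0], [0, 0, 0]]
    - [1, [5, -50, 0], [0, 0, -0.12]]
    - [1, [8, -85, 0], [0, 0, -0.24]]
    - [1, [10, -120, 0], [0, 0, -0.36]]
    - [1, [12, -155, 0], [0, 0, -0.48]]

```text
clock: 21.62
tool_pos: [0.5601, 0.1116, 0.1562]
orientation: [-180.0, -0.0, -98.3]
force: [0.4, 0.1, -2.4]
opening: 0.0256
gripper_force: 30.0
```

Request:
step_arm:
  rows:
    - [1, [0, -35, 0], [0, 0, -0.12]]
    - [1, [0, -70, 0], [0, 0, -0.24]]
    - [1, [0, -105, 0], [0, 0, -0.36]]
    - [1, [0, -140, 0], [0, 0, -0.48]]
    - [1, [0, -175, 0], [0, 0, -0.6]]

```text
clock: 22.03
tool_pos: [0.56, -0.0637, 0.1563]
orientation: [-180.0, -0.0, -132.7]
force: [0.4, -1.0, -2.3]
opening: 0.0257
gripper_force: 30.0
```

Request:
step_arm:
  rows:
    - [1, [-3, -35, 0], [0, 0, -0.12]]
    - [1, [-6, -70, 0], [0, 0, -0.24]]
    - [1, [-10, -105, 0], [0, 0, -0.36]]
    - [1, [-14, -135, 0], [0, 0, -0.48]]
    - [1, [-16, -160, 0], [0, 0, -0.6]]

```text
clock: 22.45
tool_pos: [0.5435, -0.2242, 0.1561]
orientation: [-180.0, -0.1, -167.2]
force: [1.0, 0.1, -2.3]
opening: 0.0255
gripper_force: 30.0
```

Request:
step_arm:
  rows:
    - [1, [0, -15, 0], [0, 0, -0.12]]
    - [1, [0, -30, 0], [0, 0, -0.24]]
    - [1, [0, -38, 0], [0, 0, -0.24]]
    - [1, [0, -38, 0], [0, 0, -0.24]]
    - [1, [0, -38, 0], [0, 0, -0.24]]

```text
clock: 22.87
tool_pos: [0.5442, -0.2601, 0.1558]
orientation: [-180.0, -0.0, 179.6]
force: [-0.7, -0.3, -2.2]
opening: 0.0258
gripper_force: 30.0
```

```bash
python3 - <<'E'
from h import *
for i in range(3): ctrl.snapshot('wrist')
o=ctrl.get_obs();print(o['tool_pos'],o['orientation'],o['force'],o['moment'],o['opening'])
snap('wrist','p.png')
E
```

```text
[ 0.54448587 -0.25931005  0.15610618] [-1.79999911e+02 -5.12140910e-03  1.79630934e+02] [ 1.20352334  0.68150344 -2.34409138] [-0.04753272 -0.18527457  0.03609341] 0.025703839942046412
```

Request:
step_arm:
  rows:
    - [1, [0, 0, -25], [0, 0, 0]]
    - [1, [0, 0, -50], [0, 0, 0]]
    - [1, [0, 0, -75], [0, 0, 0]]
    - [1, [0, 0, -95], [0, 0, 0]]
    - [1, [0, 0, -105], [0, 0, 0]]

```text
clock: 23.48
tool_pos: [0.5431, -0.2591, 0.0486]
orientation: [180.0, -0.2, 179.6]
force: [-0.1, 0.1, -2.0]
opening: 0.0257
gripper_force: 30.0
```

Request:
step_arm:
  rows:
    - [1, [0, 0, -3], [0, 0, 0]]
    - [1, [0, 0, -6], [0, 0, 0]]
    - [1, [0, 0, -9], [0, 0, 0]]
    - [1, [0, 0, -10.5], [0, 0, 0]]
    - [1, [0, 0, -10.5], [0, 0, 0]]

```text
clock: 23.9
tool_pos: [0.5449, -0.2602, 0.0413]
orientation: [-180.0, 0.1, 179.5]
force: [0.2, -0.3, -2.5]
opening: 0.0258
gripper_force: 30.0
```

```bash
python3 - <<'E'
from h import *
st();print(ctrl.get_obs()['tool_pos'])
E
```

```text
t 23.9 lat -178.80 adv -393.85 z 60.26 mm F lat 0.1 adv -0.3 z -2.5 [-0.0593 -0.1602 -0.057 ] [-179.989     0.0696  179.4818] 0.02582415929161547
[ 0.5449 -0.2602  0.0413]
```

Request:
step_arm:
  rows:
    - [1, [0, 0, -0.6], [0, 0, 0]]
    - [1, [0, 0, -1.2], [0, 0, 0]]
    - [1, [0, 0, -1.8], [0, 0, 0]]
    - [1, [0, 0, -1.8], [0, 0, 0]]
    - [1, [0, 0, -1.8], [0, 0, 0]]

```text
clock: 24.32
tool_pos: [0.5444, -0.2601, 0.0389]
orientation: [-180.0, 0.0, 179.5]
force: [-0.8, -0.1, -2.7]
opening: 0.026
gripper_force: 30.0
```

Request:
step_arm:
  rows:
    - [1, [0, 0, -0.2], [0, 0, 0]]
    - [1, [0, 0, -0.4], [0, 0, 0]]
    - [1, [0, 0, -0.4], [0, 0, 0]]
    - [1, [0, 0, -0.4], [0, 0, 0]]
    - [1, [0, 0, -0.4], [0, 0, 0]]

```text
clock: 24.73
tool_pos: [0.5445, -0.2601, 0.0386]
orientation: [-180.0, 0.0, 179.5]
force: [-1.2, 0.3, 1.3]
opening: 0.0256
gripper_force: 30.0
```

```bash
python3 - <<'E'
from h import *
st();print(ctrl.get_obs()['tool_pos'])
E
```

```text
t 24.7333 lat -179.14 adv -393.69 z 57.62 mm F lat -1.0 adv 0.7 z 1.3 [0.2011 0.3456 0.0002] [-179.9933    0.015   179.4794] 0.025639091239797872
[ 0.5445 -0.2601  0.0386]
```

The gauge is seated on the walls, as the force has gone positive. I'll release it and rise.

Request:
step_arm:
  rows:
    - [0.5, [0, 0, 0], [0, 0, 0]]
    - [0, [0, 0, 0], [0, 0, 0]]
    - [0, [0, 0, 0], [0, 0, 0]]
    - [0, [0, 0, 0], [0, 0, 0]]
    - [0, [0, 0, 0], [0, 0, 0]]

```text
clock: 25.15
tool_pos: [0.5444, -0.2602, 0.0384]
orientation: [-180.0, 0.0, 179.5]
force: [-0.7, -0.4, 0.1]
opening: 0.0539
gripper_force: 0.0
```

Request:
step_arm:
  rows:
    - [0, [0, 0, 0], [0, 0, 0]]
    - [0, [0, 0, 0], [0, 0, 0]]
    - [0, [0, 0, 0], [0, 0, 0]]
    - [0, [0, 0, 0], [0, 0, 0]]
    - [0, [0, 0, 0], [0, 0, 0]]

```text
clock: 25.57
tool_pos: [0.5444, -0.2601, 0.0383]
orientation: [180.0, -0.0, 179.5]
force: [0.3, -0.2, 0.1]
opening: 0.0851
gripper_force: 0.0
```

Request:
step_arm:
  rows:
    - [0, [0, 0, 10], [0, 0, 0]]
    - [0, [0, 0, 40], [0, 0, 0]]
    - [0, [0, 0, 80], [0, 0, 0]]
    - [0, [0, 0, 120], [0, 0, 0]]
    - [0, [0, 0, 160], [0, 0, 0]]

```text
clock: 25.98
tool_pos: [0.5439, -0.2601, 0.201]
orientation: [-180.0, -0.0, 179.5]
force: [0.8, -0.4, 0.2]
opening: 0.0875
gripper_force: 0.0
```

Request:
step_arm:
  rows:
    - [0, [0, 0, 21], [0, 0, 0]]
    - [0, [0, 0, 21], [0, 0, 0]]
    - [0, [0, 0, 21], [0, 0, 0]]
    - [0, [0, 0, 21], [0, 0, 0]]
    - [0, [0, 0, 21], [0, 0, 0]]

```text
clock: 26.4
tool_pos: [0.5436, -0.2599, 0.2183]
orientation: [180.0, -0.1, 179.5]
force: [0.5, 0.1, -0.7]
opening: 0.0877
gripper_force: 0.0
```

```bash
python3 - <<'E'
from h import *
st();snap('wrist','q.png')
E
```

```text
t 26.4 lat -179.87 adv -393.14 z 237.32 mm F lat 0.5 adv -0.1 z -0.7 [-0.073  -0.0931  0.0291] [179.9664  -0.111  179.4642] 0.08772573990842485
```

View pics/q.png

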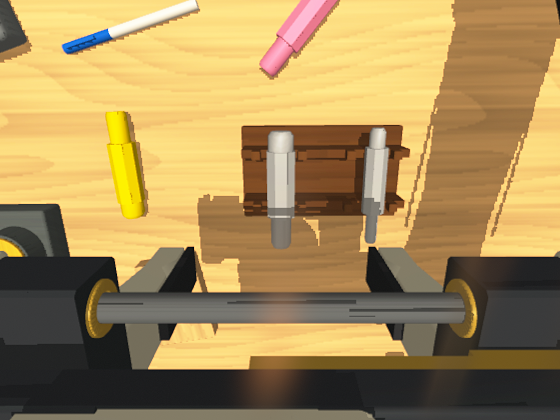

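The thick gauge lies back in its place at column 281, rows 131–248, within about 1 px of the start. The thin gauge has not moved. I'll hand in the job.

```bash
python3 -c "
from plant import ctrl
print(ctrl.close_job())"
```

```text
the job is handed in; nothing more can be done
None
```

The job is handed in: the go end slid fully home to the shoulder, the no-go end was refused from the far side at about 10 N for over a second, and the thick gauge lies back in its place on the rest with the thin gauge unmoved; no verdict was returned.

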